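# Clip the inspection camera into its stand and photograph the soldered board

### The job

Take the handheld inspection camera out of its charging dock and push it upright down into the spring holder of the inspection stand, fully home on the shelf with its screen facing away from the stand's back plate, and keep hold of it until both jaws have closed on its sides. Let go, then photograph the board beneath: gently half-press the orange shutter key to its first click, keep it there for a good second while the camera focuses, and press it fully down to take the picture. Leave the camera clamped with the key let up, and do not disturb the board or the other things on the bench.

Things in the scene. Friction and masses are not known exactly. Their poses are not given: they have to be found in the camera images.
- scope: Handheld inspection camera, loose, 280 g: upright black box 40 mm deep (its x), 52 mm wide (its y), 100 mm tall, flat top and bottom; stands freely on its bottom. Origin at the centre of its underside, z up. Screen on the +x face, plain light grey back on -x, blue grip panels on the flat y sides. The lens looks down through the bottom. An orange shutter key stands 12 mm above the top.
- grip (a point): Centre of the camera 78 mm above its underside, a good grip height. In the dock only its screen and back faces (40 mm apart) can be gripped, as the dock's cheeks cover the sides; in the stand only its two sides (52 mm apart), as the back plate is 6 mm behind it. So in between it must be set down standing on the bench and taken again a quarter turn round.
- screen (a point): Centre of the camera's screen, on its +x face, 64 mm above its underside.
- shoe (a point): Centre of the camera's black rubber shoe at its widest, 19.5 mm above its underside. The shoe is 38 mm wide (y) at the very bottom, tapers out to 60 mm between 18 and 21 mm up, then back in to the body's 52 mm at 25 mm up; 40 mm deep (x) throughout.
- shutter_top (a point): Centre of the top of the orange shutter key, a round cap 22 mm across; moves down with the key. Free, it is 112 mm above the camera's underside. A fingertip or the shut fingers press it from above.
- shutter_half (a joint): First stage of the shutter key (m): 0 free, 0.003 at the first click. It starts to move at 1 N and is at its first stop at 2.5 N.
- shutter_full (a joint): Second stage of the shutter key (m), below the first: 0 until the push passes 8.4 N (a clear wall after the first stop), then 0.003 fully down at 10.5 N. Both stages spring back by themselves.
- dock: Charging dock, fixed: black foot 64 (x) by 88 (y) by 8 mm thick, light grey cheeks at its +y and -y ends, 10 mm thick, 44 mm long, 64 mm apart inside, up to 106 mm above the bench (2 mm below the camera's top). Open to +x and -x but for 4 mm lips. Origin at the centre of its underside. The camera stands on the foot, axes along the dock's, screen to the dock's +x; lift it straight up.
- stand: Inspection stand, fixed: grey base 150 mm (x, -70 to +80) by 180 mm (y), 12 mm thick; shelf plate 116 mm wide (y), top 85 mm above the bench, with a 30 mm square lens window; dark jaw housings on it at y = 47 to 59 mm either side, up to 127 mm above the bench. The camera goes in from above. Origin on the underside, below the window; +x points away from the back plate.
- back_plate (a point): Middle of the top front edge of the stand's aluminium back plate (10 mm thick, 56 mm wide), 26 mm behind the seat's centre (stand's -x side) and 178 mm above the bench.
- seat (a point): Where the centre of the camera's underside belongs: top of the shelf, centre of the lens window, 85 mm above the bench; axes as the stand's. The camera's screen must face its +x. Going in from above, the camera's shoe spreads the jaws (10 to 20 N in all), then they close on its sides above the shoe.
- jaw_left (a joint): Sprung jaw at the stand's +y side (m): 0 at rest (rubber noses 44 mm apart, axis 34 mm above the shelf, top at 126 mm above the bench), grows outward; 0.008 as the widest part of the shoe passes, 0.004 when closed on the camera's side. Spring 1 N at 0, 4 N at 0.008.
- jaw_right (a joint): The same at the stand's -y side.
- board: Blue circuit board with seven blue keys, 30 by 150 by 16 mm, lying loose on the stand's base below the shelf; the thing to be photographed. Leave alone.
- spool: Bystander: white solder spool, 64 mm across, 46 mm high, standing on its flange. Origin at the centre of its underside.
- battery_box: Bystander: black open battery box, 66 by 76 by 18 mm. Origin at the centre of its underside.
- iron_stand: Bystander: black soldering-iron stand, foot 130 mm (x) by 85 mm (y), fixed, with a blue-banded iron leaning 45 degrees out over its +x side, up to 215 mm high and 165 mm out from the origin, and a tin of copper wool. Origin at the centre of its underside.
Things that resemble listed ones, but are neither listed nor needed, are in the scene too. There is more than one size of the scope; the one meant has the size given above. Several things have the shape of the stand; the one meant has the colours described above.

How it is judged:
By the outcome, as a careful person would: the job done as asked, in the order asked, and still so for the second after the job is handed in, with the robot touching nothing.
It also fails if it takes over 72 s, if anything falls off the work surface, if the arm or the gripper's body presses on something with over 40 N, if the wrist force passes 120 N, or if a joint passes its speed limit or range.

### The arm

A 6-joint arm with a two-finger parallel gripper is mounted at the origin on the work surface. World frame = base frame: x ahead of the robot, y to its left, z up, the work surface at z = 0. Lengths are in m, angles in rad, forces in N, time in s.
With the tool pointing down it reaches from about 0.3 to 0.75 m from the base axis. Payload 8.5 kg.
Tool frame: the origin (TCP) lies at the very end of the fingers, on their centre line; the grasp point (between the pads) lies 19 mm behind it; z points along the fingers, y is the direction in which the jaws open and shut (so a half turn about z gives the same grasp; the last joint's range is limited). The gripper opens to 88 mm and grips with 3 to 60 N. Pads are 18 mm wide; open, the fingers measure 123 mm over their backs; the gripper's body (75 mm by 187 mm) begins 45 mm behind the grasp point.
Start: joints at [-1.471, 0.381, 1.297, -0, 1.464, -0.215], TCP at [0.17, -0.523, 0.239] pointing down, gripper open.
Joint ranges: [-3.11, 3.11], [-0.89, 2.33], [0.22, 2.48], [-1.42, 4.56], [0.17, 2.85], [-2.88, 2.88]. Speed limits (rad/s): [2.39, 2.39, 3.14, 3.14, 3.14, 3.14].

### API

Orientations are given as a rotation vector (axis times angle).
In Python, from plant import ctrl, grip, get_state, vision, models gives the robot as it stands. The module is installed in compiled form; this text tells all that it offers. Calls block until the motion is done:
- ctrl.movep(position, orientation): joint-space move of the TCP to a pose.
- ctrl.move_linear(position, attitude=None, speed=0.15, f_stop=None): straight line of the TCP; attitude=None keeps the orientation; speed is the mean speed in m/s. With f_stop (N) it stops when the force on the tool has changed by that much, and returns True; else False.
- ctrl.move_joints(angles): joint-space move.
- grip(opening, grip_force=None): finger opening in m; grip_force is the grip in N (None keeps the last); returns when the fingers have stopped.
- ctrl.hold(seconds).
- ctrl.inverse_kinematics(position, orientation): joint angles nearest the present ones, or None.
- get_state(): the state.
- vision.capture(name): name is "scene" or "side" or "wrist"; returns a dict with "pixels" (400x640x3 uint8, red, green, blue), "z_map" (400x640 float32, m along the optical axis (not along the pixel's ray), 0 where there is no reading), "fx", "fy", "cx", "cy" (pixels), "eye" and "orientation" of the camera in the world. Camera axes: x right, y down, z forward; pixel columns grow to the right and rows downward; lengths in m; the calibration is good to about 2 mm. A picture is of the moment at which its call begins.
A pose or a line that the arm cannot do raises ctrl.Unreachable and nothing moves.
- ctrl.finish_job(): hands the job in, once; it reports no verdict.
Trained networks look in a picture, given as the dict that the camera call returned (one of the last four; its "shot" number tells which), for a name from the list of things; names that differ only in an ending like _2 or _b are one class to them, and where a whole thing is asked for, a point or a joint stands for the part that bears it (a point fixed in the world has none). Each returns a list of dicts, best first, with "conf" (0 to 1); they miss things now and then, are a little off and sometimes report something else, mostly with a low value. They report only what shows in the picture. A call takes as long as a camera call. They do not tell look-alikes from the thing itself.
- models.look_for(target, picture): "point" ([column, row] in pixels, amid what is visible of it).
The state is a dict: "t": time; "joint_pos": joint angles; "joint_velocities": joint speeds; "effort": joint torques, N m; "tcp_pos": TCP position; "eef_rot": TCP orientation; "ft_force": force on the tool from outside, world axes, zero at the start; "torque": the same for the moment, N m; "grip_width": finger opening in m.
Only numpy, scipy, OpenCV 4.12 (cv2) and the standard library are available. Lean on these libraries where they do the work, as an engineer would, in place of code of your own. Each camera call takes 0.05 s, during which the arm holds its last target.

## Working session

There is one attempt and no reset: what is moved stays moved. The work goes in short steps, each a Python script; the robot and the scene stay as the last script left them, time stands still between calls to the robot, and variables do not carry over. Pictures are saved under pics/ and viewed, and the job is handed in when it is done.

```bash
ls -la; mkdir -p pics; cat > h.py <<'E'
import numpy as np, cv2
from plant import ctrl, grip, get_state, vision, models
from scipy.spatial.transform import Rotation as R
def save(p,name,crop=None,scale=1):
    im=p["pixels"][:,:,::-1]
    if crop: c0,r0,c1,r1=crop; im=im[r0:r1,c0:c1]
    if scale!=1: im=cv2.resize(im,None,fx=scale,fy=scale,interpolation=cv2.INTER_CUBIC)
    cv2.imwrite("pics/"+name,im)
def rot(p):
    o=np.array(p["orientation"])
    if o.shape==(3,3): return o
    if o.size==3: return R.from_rotvec(o).as_matrix()
    return R.from_quat(o).as_matrix()
def cloud(p):
    z=p["z_map"].astype(float); v,u=np.mgrid[:z.shape[0],:z.shape[1]]
    c=np.stack([(u-p["cx"])/p["fx"]*z,(v-p["cy"])/p["fy"]*z,z],-1)
    w=c@rot(p).T+np.array(p["eye"]); w[z<=0]=np.nan
    return w
def proj(p,X):
    c=(np.array(X)-np.array(p["eye"]))@rot(p)
    return c[...,:2]/c[...,2:]*[p["fx"],p["fy"]]+[p["cx"],p["cy"]]
E
python3 - <<'E'
from h import *
for n in ["scene","side","wrist"]:
    p=vision.capture(n); save(p,n+"0.png")
    print(n,p["eye"],p["orientation"],p["fx"],p["cx"],p["cy"])
    w=cloud(p)
    for t in ["scope","dock","stand","board","spool","battery_box","iron_stand","shutter_top","screen","back_plate","seat"]:
        for d in models.look_for(t,p):
            u,v=map(int,np.round(d["point"])); u=min(max(u,0),639);v=min(max(v,0),399)
            print(t,round(d["conf"],2),(u,v),np.round(w[v,u],3))
print(get_state())
E
```

```text
total 12
drwxr-xr-x  3 agent agent 4096 Dec  7 01:24 .
drwxr-xr-x 23 root  root  4096 Dec  7 01:24 ..
drwxr-xr-x  2 agent agent 4096 Dec  7 01:24 pics
scene [ 1.24626395 -0.61159758  0.82965358] [-2.01001262 -1.10186251  0.52107258] 439.9731074821614 324.65885475246415 195.7586716023702
scope 0.91 (291, 238) [ 0.563 -0.258  0.095]
scope 0.77 (300, 281) [ 0.652 -0.286  0.044]
scope 0.61 (256, 209) [ 0.428 -0.285  0.102]
dock 0.58 (282, 249) [ 0.569 -0.286  0.078]
stand 0.97 (427, 193) [0.545 0.215 0.025]
stand 0.56 (393, 147) [0.276 0.309 0.012]
board 0.72 (426, 189) [0.577 0.17  0.079]
board 0.7 (429, 195) [0.555 0.214 0.024]
board 0.6 (375, 251) [ 0.668 -0.08   0.045]
spool 0.74 (375, 252) [ 0.671 -0.082  0.046]
spool 0.23 (442, 164) [0.553 0.245 0.123]
battery_box 0.69 (417, 248) [0.695 0.041 0.014]
iron_stand 0.7 (290, 238) [ 0.562 -0.26   0.096]
iron_stand 0.65 (180, 273) [ 0.478 -0.511  0.042]
shutter_top 0.61 (291, 224) [ 0.544 -0.246  0.121]
shutter_top 0.6 (252, 189) [ 0.413 -0.283  0.156]
screen 0.81 (258, 206) [ 0.434 -0.281  0.115]
screen 0.79 (299, 278) [ 0.651 -0.288  0.
[... 1348 characters left out ...]
675704212
{'t': 1.8, 'joint_pos': array([-1.47129859e+00,  3.80582117e-01,  1.29737957e+00, -3.90903825e-05,
        1.46355300e+00, -2.15312290e-01]), 'joint_velocities': array([-1.57949885e-04,  5.13969765e-04, -3.78199327e-04, -1.37016999e-04,
        1.98449421e-03,  7.64563249e-05]), 'effort': array([ 5.60254211e-04, -4.37793267e+01, -2.24730796e+01,  7.13998103e-02,
        3.13985883e-02,  1.73327017e-06]), 'tcp_pos': array([ 0.17028135, -0.52297371,  0.23876491]), 'eef_rot': array([ 3.10267868e+00,  4.92457609e-01, -6.80341777e-05]), 'ft_force': array([-0.51323052, -0.47846089, -0.039631  ]), 'torque': array([-0.0109973 ,  0.05436981, -0.0268706 ]), 'grip_width': 0.08859428794604302}
```

View pics/scene0.png

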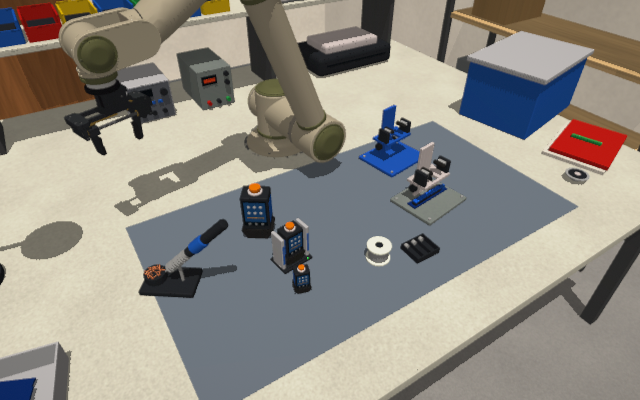

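View pics/side0.png

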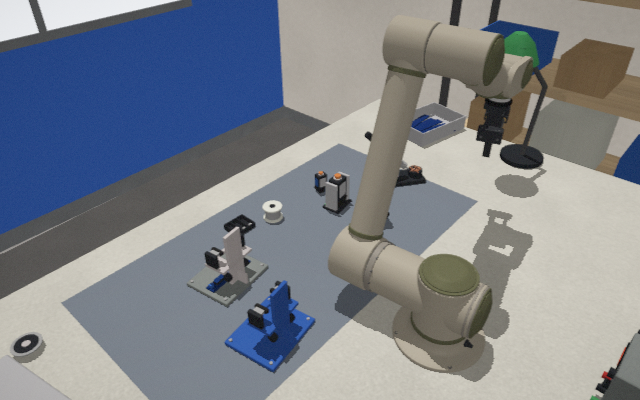

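View pics/wrist0.png

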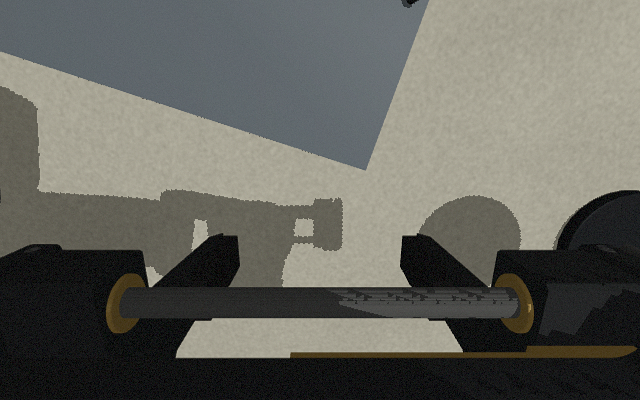

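The scene picture shows three camera-like boxes: a large one standing free at (256,209), one between light grey cheeks at (291,238), and a small one at (300,281). There are two stands, one with a grey base at (427,193) and one all blue at (393,147). By the description I choose the docked scope and the grey stand, and I'll check both in a crop with their sizes.

```bash
python3 - <<'E'
from h import *
p=vision.capture("scene"); q=vision.capture("side")
a=p["pixels"][165:300,230:330,::-1]; b=p["pixels"][125:225,355:475,::-1]
A=cv2.resize(a,(400,540),interpolation=cv2.INTER_CUBIC);B=cv2.resize(b,(400,333),interpolation=cv2.INTER_CUBIC)
im=np.zeros((540,800,3),np.uint8); im[:,:400]=A; im[:333,400:]=B; cv2.imwrite("pics/crop1.png",im)
np.savez("s0.npz",scene=cloud(p),side=cloud(q),pi=p["pixels"],qi=q["pixels"])
for nm,w,P in (("scene",cloud(p),p),("side",cloud(q),q)):
    rgb=P["pixels"].astype(int)
    hsv=cv2.cvtColor(P["pixels"],cv2.COLOR_RGB2HSV)
    m=(hsv[...,0]>5)&(hsv[...,0]<20)&(hsv[...,1]>150)&(hsv[...,2]>120)&(w[...,0]>0.3)&(abs(w[...,1])<.45)
    n,l,s,c=cv2.connectedComponentsWithStats(m.astype(np.uint8))
    for i in range(1,n):
        if s[i,4]>5:
            x=w[l==i]; print(nm,"orange",c[i].round(),s[i,4],np.nanmedian(x,0).round(4),np.nanmax(x,0).round(4),np.nanmin(x,0).round(4))
    m=(w[...,2]>0.1)&(w[...,2]<0.25)&(w[...,0]>0.3)&(abs(w[...,1])<.4)&(w[...,0]<.8)
    n,l,s,c=cv2.connectedComponentsWithStats(m.astype(np.uint8))
    for i in range(1,n):
        if s[i,4]>15:
            x=w[l==i]; print(nm,"high",c[i].round(),s[i,4],np.nanmedian(x,0).round(4),np.nanmax(x,0).round(4),np.nanmin(x,0).round(4))
E
```

```text
scene orange [254. 188.] 87 [ 0.408  -0.2741  0.1541] [ 0.4184 -0.2519  0.1576] [ 0.3909 -0.2872  0.1399]
scene orange [289. 225.] 57 [ 0.5446 -0.251   0.1191] [ 0.5531 -0.2394  0.1219] [ 0.5308 -0.2605  0.109 ]
scene orange [301. 267.] 29 [ 0.6402 -0.2753  0.0762] [ 0.6463 -0.2646  0.0788] [ 0.6321 -0.2827  0.0668]
scene high [405. 124.] 81 [0.3145 0.3208 0.1214] [0.3236 0.3343 0.131 ] [0.3003 0.2918 0.1007]
scene high [385. 133.] 140 [0.3211 0.2192 0.1217] [0.3406 0.2522 0.13  ] [0.3006 0.2107 0.1005]
scene high [327. 144.] 252 [0.3024 0.0143 0.1344] [0.3071 0.0545 0.1695] [ 0.3    -0.0198  0.1001]
scene high [424. 163.] 504 [0.522  0.188  0.1265] [0.5756 0.24   0.1808] [0.5061 0.1527 0.1003]
scene high [442. 162.] 152 [0.5458 0.2597 0.1232] [0.561  0.2782 0.1306] [0.5162 0.2338 0.101 ]
scene high [255. 197.] 742 [ 0.4168 -0.2795  0.136 ] [ 0.4477 -0.2294  0.1576] [ 0.3631 -0.3166  0.1001]
scene high [291. 228.] 344 [ 0.5471 -0.2499  0.1073] [ 0.5665 -0.2056  0.1219] [ 0.5168 -0.2768  0.1001]
scene high [277. 236.] 62 [ 0.5486 -0.2872  0.1043] [ 0.5685 -0.28    0.1081] [ 0.5269 -0.2934  0.1   ]
side orange [320. 172.] 6 [ 0.6348 -0.2706  0.0789] [ 0.6395 -0.2679  0.0796] [ 0.6295 -0.2767  0.076 ]
side orange [337. 175.] 20 [ 0.5362 -0.2458  0.1198] [ 0.5503 -0.2364  0.1243] [ 0.5289 -0.2543  0.1157]
side high [337. 179.] 201 [ 0.5333 -0.2405  0.1072] [ 0.5654 -0.2041  0.1243] [ 0.5117 -0.2907  0.1   ]
side high [233. 243.] 484 [0.509  0.2131 0.1411] [0.5484 0.2416 0.1816] [0.5001 0.1564 0.1002]
side high [214. 256.] 219 [0.5309 0.2677 0.123 ] [0.5544 0.2784 0.1308] [0.5135 0.238  0.1   ]
side high [275. 286.] 47 [0.325  0.2327 0.1263] [0.3337 0.2556 0.1315] [0.3182 0.2201 0.1175]
side high [254. 311.] 119 [0.308  0.3262 0.1251] [0.3208 0.3359 0.1301] [0.3    0.2989 0.1003]
```

View pics/crop1.png

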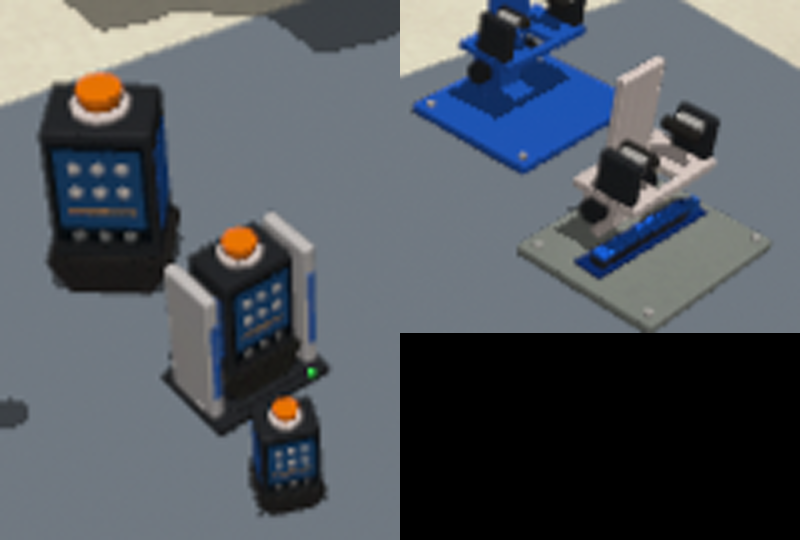

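```bash
python3 - <<'E'
from h import *
d=np.load("s0.npz")
def rect(w,m,nm):
    x=w[m][:,:2]; r=cv2.minAreaRect((x*1000).astype(np.float32)); print(nm,m.sum(),np.round(r[0],1),np.round(r[1],1),round(r[2],1))
for k in ("scene","side"):
    w=d[k]; z=w[...,2]; x=w[...,0]; y=w[...,1]
    dock=(x>.5)&(x<.6)&(y>-.32)&(y<-.18)
    rect(w,dock&(abs(z-.106)<.004),k+" docktops")
    rect(w,dock&(abs(z-.008)<.003),k+" foot")
    big=(x>.33)&(x<.47)&(y>-.36)&(y<-.2)
    rect(w,big&(z>.03),k+" big"); print(np.nanpercentile(z[big],[99,99.9]) if big.any() else 0)
    rect(w,big&(abs(z-.145)<.003),k+" bigtop145"); rect(w,big&(abs(z-.14)<.003),k+" bigtop140")
    sm=(x>.6)&(x<.7)&(y>-.34)&(y<-.24); rect(w,sm&(z>.01),k+" small")
    st=(x>.4)&(x<.7)&(y>.07)&(y<.36)
    rect(w,st&(abs(z-.012)<.004),k+" base"); rect(w,st&(abs(z-.178)<.003),k+" plate top");rect(w,st&(abs(z-.127)<.003),k+" housings")
    bl=(x>.2)&(x<.4)&(y>.15)&(y<.4); rect(w,bl&(abs(z-.012)<.004),k+" bluebase"); print(np.nanmax(np.where(bl,z,0)))
p=vision.capture("wrist"); Rt=R.from_rotvec(get_state()["eef_rot"]).as_matrix()
print((Rt.T@rot(p)).round(3), Rt.T@(np.array(p["eye"])-get_state()["tcp_pos"]))
E
```

```text
scene docktops 297 [ 542.4 -249.8] [43.6 85.6] 7.3
scene foot 182 [ 563.4 -249.8] [122.1  54.4] 68.2
scene big 1364 [ 404.9 -274.6] [81.6 60.1] 55.7
[0.15510361 0.15700471]
scene bigtop145 33 [ 409.7 -276. ] [35.8 21.2] 69.4
scene bigtop140 220 [ 404.8 -273.1] [70.1 55.6] 53.6
scene small 426 [ 640.7 -276.7] [41.4 30.5] 74.2
scene base 1412 [542.  167.9] [231.8 278.8] 21.7
scene plate top 41 [514.6 208.9] [12.3 57.3] 10.5
scene housings 148 [538.3 213.7] [ 52.5 122.4] 10.1
scene bluebase 1095 [315.2 273. ] [152.3 186.2] 8.7
0.18012508764525703
side docktops 122 [ 539.2 -247.9] [41.5 89.3] 8.8
side foot 94 [ 551.5 -239.6] [ 97.3 113. ] 1.2
side big 2 [ 358.3 -289.5] [3.6 0. ] -130.6
[0.02756582 0.03313281]
side bigtop145 0 [0. 0.] [0. 0.] 0.0
side bigtop140 0 [0. 0.] [0. 0.] 0.0
side small 211 [ 634.  -272.5] [45.4 37.1] 59.1
side base 1316 [562.2 185.1] [183.6 282.4] 21.7
side plate top 63 [512.2 212.7] [13.7 57.4] 10.9
side housings 132 [526.9 219.3] [119.5  50.1] 86.6
side bluebase 2044 [311.7 275.8] [153.1 183.2] 9.0
0.18239004415425375
[[ 0.001 -0.962 -0.274]
 [ 1.     0.001 -0.   ]
 [ 0.001 -0.274  0.962]] [ 0.07003956 -0.00015268 -0.14557507]
```

```bash
cat >> h.py <<'E'
def rv(psi): # tool down, tool x at yaw psi (deg)
    a=np.radians(psi); X=np.array([np.cos(a),np.sin(a),0]); Z=np.array([0,0,-1.]); Y=np.cross(Z,X)
    return R.from_matrix(np.stack([X,Y,Z],1)).as_rotvec()
E
python3 - <<'E'
from h import *
for nm,pos,ps in (("dock",[.541,-.249,.077],(98,-82)),("dockhi",[.541,-.249,.26],(98,-82)),("place",[.47,-.03,.078],(98,-82,8,-172)),("stand",[.544,.2165,.144],(10.5,-169.5)),("standhi",[.544,.2165,.30],(10.5,-169.5))):
    for s in ps:
        q=ctrl.inverse_kinematics(np.array(pos),rv(s)); print(nm,s,None if q is None else np.round(q,2))
E
```

```text
dock 98 [-0.63  0.61  1.39 -0.    1.13 -0.77]
dock -82 [-0.63  0.61  1.39 -0.    1.13  2.37]
dockhi 98 [-0.63  0.45  1.12 -0.    1.57 -0.77]
dockhi -82 [-0.63  0.45  1.12 -0.    1.57  2.37]
place 98 [-0.32  0.44  1.75 -0.    0.95 -0.46]
place -82 [-0.32  0.44  1.75 -0.    0.95  2.69]
place 8 [-0.32  0.44  1.75 -0.    0.95  1.12]
place -172 [-0.32  0.44  1.75 -0.    0.95 -2.03]
stand 10.5 [0.18 0.52 1.34 0.   1.27 1.56]
stand -169.5 [ 0.18  0.52  1.34 -0.    1.27 -1.58]
standhi 10.5 [0.18 0.41 1.07 0.   1.66 1.56]
standhi -169.5 [ 0.18  0.41  1.07 -0.    1.66 -1.58]
```

```bash
python3 - <<'E'
from h import *
ctrl.movep([.541,-.249,.27],rv(98)); print(get_state()["t"],get_state()["tcp_pos"])
p=vision.capture("wrist"); save(p,"w1.png"); np.savez("w1.npz",w=cloud(p),pix=p["pixels"],eye=p["eye"],o=p["orientation"],fx=p["fx"],fy=p["fy"],cx=p["cx"],cy=p["cy"])
w=cloud(p); z=w[...,2]; x=w[...,0]; y=w[...,1]
def rect(m,nm):
    X=w[m][:,:2]; 
    if len(X)>5:
        r=cv2.minAreaRect((X*1000).astype(np.float32)); print(nm,m.sum(),np.round(r[0],1),np.round(r[1],1),round(r[2],1))
        print(np.round(np.percentile(X,[0.5,99.5],axis=0),4).tolist())
dock=(x>.48)&(x<.61)&(y>-.32)&(y<-.18)
for zz,t,n in ((.106,.0015,"cheeks+top"),(.108,.003,"top"),(.120,.002,"key"),(.008,.003,"foot")): rect(dock&(abs(z-zz)<t),n)
big=(x>.33)&(x<.48)&(y>-.36)&(y<-.2); rect(big&(z>.02),"big"); rect(big&(z>.12),"bigtop"); print(np.nanpercentile(z[big],99))
small=(x>.6)&(x<.7)&(y>-.34)&(y<-.22); rect(small&(z>.02),"small")
E
```

```text
3.6417 [ 0.5405313  -0.24989976  0.26988519]
cheeks+top 1180 [ 539.3 -248.5] [42.3 81.7] 7.8
[[0.5146, -0.2905], [0.5635, -0.2071]]
top 1696 [ 539.1 -248.5] [41.8 81.6] 7.7
[[0.5151, -0.2901], [0.5621, -0.208]]
key 327 [ 539.  -249.1] [21. 20.] 55.6
[[0.5289, -0.259], [0.5495, -0.2387]]
foot 498 [ 539.2 -249. ] [63.8 86.5] 8.0
[[0.5027, -0.2949], [0.5756, -0.2025]]
big 15939 [ 419.8 -254.7] [130.6  71.8] 42.7
[[0.3683, -0.3094], [0.4799, -0.2239]]
bigtop 14130 [ 420.2 -255.2] [131.   69.6] 42.1
[[0.3677, -0.3087], [0.4799, -0.2239]]
0.369836585937533
small 1962 [ 629.6 -255. ] [40.9 85.1] 18.6
[[0.6, -0.2928], [0.6518, -0.2201]]
```

View pics/w1.png

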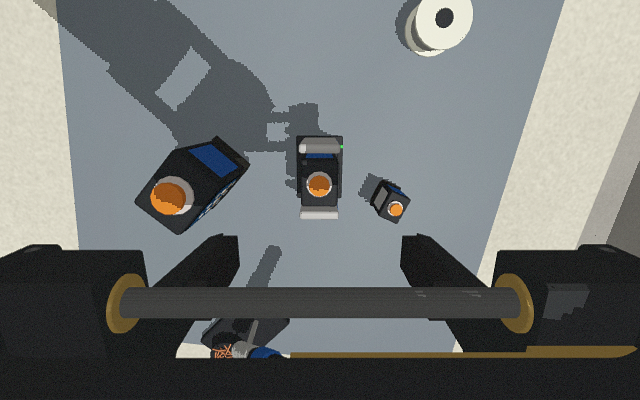

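```bash
python3 - <<'E'
from h import *
d=np.load("w1.npz"); w=d["w"]; z=w[...,2]; x=w[...,0]; y=w[...,1]
c=np.array([.539,-.2488]); a=np.radians(7.9); ux=np.array([np.cos(a),np.sin(a)]); uy=np.array([-ux[1],ux[0]])
l=np.stack([(w[...,:2]-c)@ux,(w[...,:2]-c)@uy,z],-1)
for zl,zh in ((.125,.135),(.135,.142),(.142,.15),(.15,.165)):
    m=(l[...,0]<-.05)&(l[...,0]>-.2)&(abs(l[...,1])<.1)&(z>zl)&(z<zh)
    print(zl,m.sum(),"max local x",np.percentile(l[m][:,0],[99,100]).round(4), "within |y|<.045:",np.max(np.r_[-1,l[m&(abs(l[...,1])<.045)][:,0]]).round(4))
# iron near
m=(x>.35)&(x<.75)&(y<-.33)&(z>.1)&(z<.24); print(np.percentile(l[m],[0,100],axis=0).round(3) if m.any() else None)
# scope top rect, cheek inner faces, local extents
m=(abs(l[...,0])<.04)&(abs(l[...,1])<.024)&(abs(z-.108)<.003); print("scopetop",np.percentile(l[m],[1,50,99],axis=0).round(4))
m=(abs(l[...,0])<.011)&(abs(l[...,1])<.06)&(abs(z-.106)<.003)&(abs(l[...,1])>.03); print("cheeks y",np.percentile(l[m][:,1],[1,99]).round(4), z[m].mean())
E
```

```text
0.125 358 max local x [-0.0975 -0.097 ] within |y|<.045: -0.097
0.135 2732 max local x [-0.1007 -0.0979] within |y|<.045: -0.0979
0.142 361 max local x [-0.1213 -0.1208] within |y|<.045: -0.1208
0.15 856 max local x [-0.1253 -0.1248] within |y|<.045: -0.1248
[[-0.1   -0.234  0.1  ]
 [-0.033 -0.168  0.17 ]]
scopetop [[-0.0192 -0.0235  0.1055]
 [ 0.0003  0.0044  0.1076]
 [ 0.0196  0.0237  0.1108]]
cheeks y [-0.0408  0.041 ] 0.10520309024955786
```

```bash
python3 - <<'E'
from h import *
P=[.539,-.2488]; o=rv(97.9)
ctrl.move_linear([*P,.13],o,speed=.12)
hit=ctrl.move_linear([*P,.079],speed=.05,f_stop=6); s=get_state(); print(hit,s["tcp_pos"],s["ft_force"],s["t"])
if not hit:
    grip(0.03,25); s=get_state(); print(s["grip_width"],s["ft_force"],s["torque"],s["t"])
p=vision.capture("scene"); save(p,"g1.png",(200,130,360,310),3)
E
```

```text
False [ 0.53914929 -0.24891202  0.07932003] [-0.79055246 -0.14716367 -0.55021789] 6.175
0.03989718889778585 [ 0.23390319  0.53585619 -0.01591152] [-0.00718238 -0.16437013  0.03752578] 6.9583
```

View pics/g1.png

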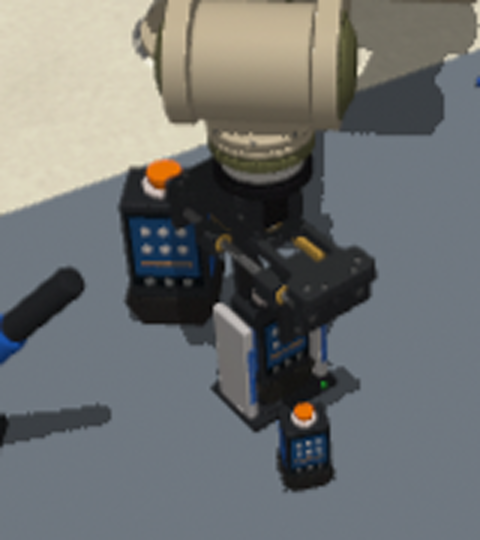

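The crop shows the fingers on the docked camera's screen and back (around (285,330)). The gripper body is clear of the big look-alike at (160,240), and the width is 39.9 mm as expected. Next: lift, then set it down on the free bench.

```bash
python3 - <<'E'
from h import *
P=[.539,-.2488]
ctrl.move_linear([*P,.22],speed=.1); s=get_state(); print(s["grip_width"],s["ft_force"],s["t"])
ctrl.movep([.47,-.03,.16],rv(100.5))
p=vision.capture("scene"); save(p,"g2.png",(230,80,430,260),3)
hit=ctrl.move_linear([.47,-.03,.085],speed=.12)
hit=ctrl.move_linear([.47,-.03,.066],speed=.03,f_stop=5); s=get_state(); print(hit,s["tcp_pos"],s["ft_force"],s["grip_width"],s["t"])
E
```

```text
0.0397817136090458 [-0.46851469 -0.42072987 -2.90061381] 8.5667
True [ 0.47044701 -0.02999766  0.07064941] [2.44376275 0.6585335  0.16150274] 0.039890239923979734 10.8333
```

View pics/g2.png

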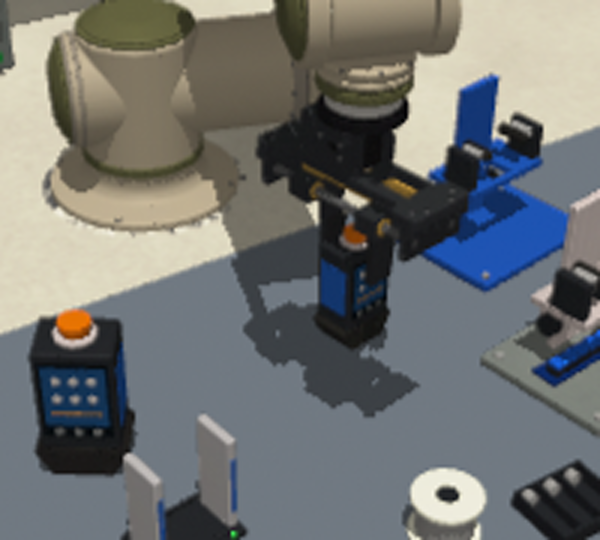

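```bash
python3 - <<'E'
from h import *
s=get_state(); P=s["tcp_pos"]
ctrl.move_linear([P[0],P[1],.0715],speed=.02)
grip(.088); print(get_state()["ft_force"],get_state()["grip_width"])
ctrl.move_linear([P[0],P[1],.17],speed=.15)
ctrl.movep([.544,.2165,.33],rv(10.5)); print(get_state()["t"],get_state()["tcp_pos"])
p=vision.capture("wrist"); save(p,"w2.png"); np.savez("w2.npz",w=cloud(p),pix=p["pixels"])
ctrl.movep([.4705,-.03,.27],rv(10.5)); print(get_state()["t"],get_state()["tcp_pos"])
p=vision.capture("wrist"); save(p,"w3.png"); np.savez("w3.npz",w=cloud(p),pix=p["pixels"])
E
```

```text
[-0.1634208  -0.10203048 -0.59292097] 0.08841139338860554
14.5167 [0.54402862 0.21613763 0.32944622]
15.6 [ 0.47101028 -0.02953624  0.27037055]
```

View pics/w2.png

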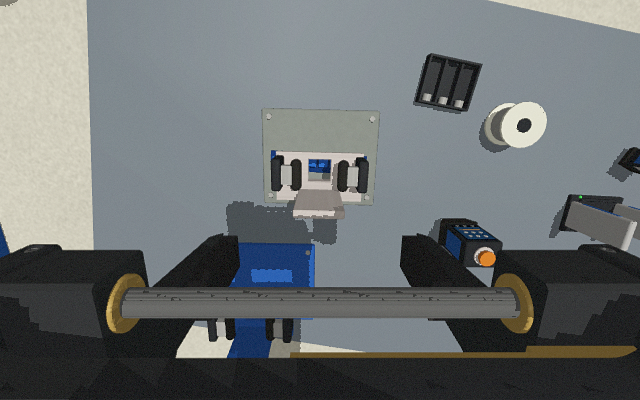

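View pics/w3.png

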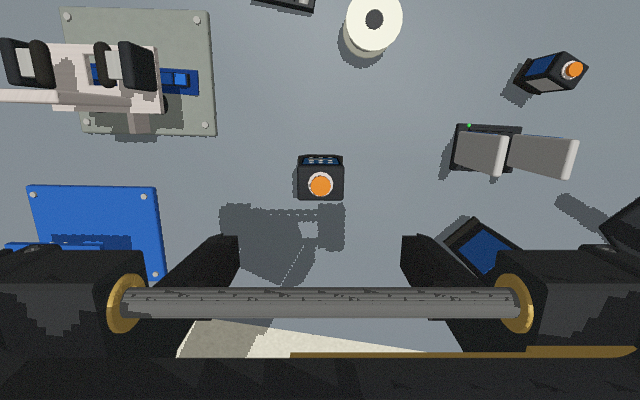

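The stand picture shows the shelf window at (320,168), noses and housings at (285,174) and (353,175), and the back plate below them at (318,210). In the bench picture the scope stands upright, key at (320,185), with the screen towards +x. Now to measure both.

```bash
python3 - <<'E'
from h import *
w=np.load("w2.npz")["w"]; pix=np.load("w2.npz")["pix"]
x,y,z=w[...,0],w[...,1],w[...,2]
def rect(m,nm):
    X=w[m][:,:2]
    if len(X)>5:
        r=cv2.minAreaRect((X*1000).astype(np.float32)); print(nm,m.sum(),np.round(r[0],1),np.round(r[1],1),round(r[2],1),"zmed",np.median(z[m]).round(4))
st=(x>.4)&(x<.7)&(y>.07)&(y<.36)
rect(st&(abs(z-.012)<.004),"base 150x180 ctr=origin+5mm x"); rect(st&(abs(z-.178)<.004),"platetop 10x56"); rect(st&(abs(z-.085)<.003),"shelf"); rect(st&(abs(z-.1265)<.003),"housings (118 y)")
c=np.array([.544,.2165])
for yaw in (10.,):
    a=np.radians(yaw); ux=np.array([np.cos(a),np.sin(a)]); uy=np.array([-ux[1],ux[0]])
    l=np.stack([(w[...,:2]-c)@ux,(w[...,:2]-c)@uy,z],-1)
    # base edges angle: per-bin extents
    b=st&(abs(z-.012)<.004)
    L=l[b]
    for sgn in (1,-1):
        ex=[];
        for xb in np.arange(-.03,.075,.01):
            k=L[(abs(L[:,0]-xb)<.005)]
            if len(k)>5: ex.append((xb,np.percentile(k[:,1]*sgn,99.)*sgn))
        ex=np.array(ex); f=np.polyfit(ex[:,0],ex[:,1],1); print("edge y",sgn,f[1].round(4),"dyaw",np.degrees(np.arctan(f[0])).round(2), ex[:,1].round(4))
    ex=[]
    for yb in np.arange(-.08,.081,.01):
        k=L[abs(L[:,1]-yb)<.005]
        if len(k)>5: ex.append((yb,np.percentile(k[:,0],99.)))
    ex=np.array(ex); f=np.polyfit(ex[:,0],ex[:,1],1); print("front edge x",f[1].round(4),"dyaw",-np.degrees(np.arctan(f[0])).round(2), ex[:,1].round(4))
    m=st&(abs(z-.178)<.004); print("plate top local",np.percentile(l[m],[1,50,99],axis=0).round(4).tolist())
    for s in (1,-1):
        m=st&(abs(z-.1265)<.0025)&(l[...,1]*s>.03)&(l[...,0]>-.04); print("housing",s,np.percentile(l[m],[1,50,99],axis=0).round(4).tolist())
    # window: within shelf, points with z<.05
    m=(abs(l[...,0])<.025)&(abs(l[...,1])<.018)&(z<.06); print("window",m.sum(),np.percentile(l[m],[1,99],axis=0).round(4).tolist())
    u=np.argwhere(m); print(u.min(0),u.max(0))
w=np.load("w3.npz")["w"]; x,y,z=w[...,0],w[...,1],w[...,2]
sc=(x>.42)&(x<.53)&(y>-.09)&(y<.03)
rect(sc&(abs(z-.1)<.003),"scope top"); rect(sc&(abs(z-.112)<.003),"key"); rect(sc&(z>.015),"all")
print(np.nanpercentile(z[sc],[99,100]))
E
```

```text
base 150x180 ctr=origin+5mm x 6380 [580.2 185.2] [201.5 255.3] 10.0 zmed 0.0116
platetop 10x56 474 [513.1 211.5] [10.1 54.7] 9.4 zmed 0.1773
shelf 1735 [534.5 215.2] [ 66.3 115.1] 9.0 zmed 0.0846
housings (118 y) 1330 [539.9 215.9] [ 46.1 117.6] 9.2 zmed 0.1254
edge y 1 0.0889 dyaw -2.26 [0.089  0.0904 0.0898 0.0892 0.0889 0.087  0.0875 0.0875 0.0871 0.0864
 0.0862]
edge y -1 -0.0883 dyaw 0.24 [-0.0884 -0.0878 -0.0889 -0.0883 -0.089  -0.0879 -0.0876 -0.0882 -0.088
 -0.0877 -0.0885]
front edge x 0.0786 dyaw -0.92 [0.077  0.077  0.0783 0.0782 0.0781 0.078  0.0779 0.0779 0.0792 0.0791
 0.079  0.0789 0.0788 0.0788 0.0801 0.08   0.0798]
plate top local [[-0.0361, -0.0266, 0.1745], [-0.0306, 0.001, 0.1773], [-0.0263, 0.0278, 0.1792]]
housing 1 [[-0.0181, 0.0304, 0.124], [0.0004, 0.0505, 0.1259], [0.0195, 0.0587, 0.1281]]
housing -1 [[-0.0197, -0.0581, 0.124], [-0.0008, -0.0501, 0.1259], [0.0182, -0.0302, 0.1282]]
window 541 [[-0.0249, -0.017, 0.0101], [0.0242, 0.0173, 0.0291]]
[146 308] [177 331]
scope top 1259 [469.7 -30.3] [39.9 51.6] 10.3 zmed 0.0995
key 312 [469.8 -30.2] [20.5 20.8] 56.0 zmed 0.1115
all 66528 [478.1 -32.8] [ 55.9 126.5] 10.6 zmed 0.3574
[0.37620404 0.37718434]
```

```bash
python3 - <<'E'
from h import *
P=[.4697,-.0302]; o=rv(10.3)
ctrl.move_linear([*P,.15],o,speed=.15)
hit=ctrl.move_linear([*P,.059],speed=.06,f_stop=6); s=get_state(); print(hit,s["tcp_pos"],s["ft_force"],s["t"])
if not hit:
    grip(.04,50); s=get_state(); print(s["grip_width"],s["ft_force"],s["tcp_pos"])
    ctrl.move_linear([*P,.30],speed=.15)
    ctrl.movep([.544,.2165,.30],rv(9.1)); ctrl.move_linear([.544,.2165,.21],speed=.1); ctrl.hold(.2)
    s=get_state(); print(s["grip_width"],s["ft_force"],s["tcp_pos"],s["t"])
    p=vision.capture("wrist"); save(p,"w4.png")
    p=vision.capture("scene"); save(p,"s4.png",(360,100,490,230),4)
E
```

```text
False [ 0.46984371 -0.03021761  0.05926246] [ 0.33642217 -0.49373986 -0.29891293] 18.2667
0.051880576388743826 [-0.26048016  0.88423098  0.16821154] [ 0.46975812 -0.03025023  0.05902057]
0.05177998334565408 [-0.76385117  0.48382505 -3.42551327] [0.54412278 0.21650843 0.21047799] 22.9167
```

View pics/w4.png

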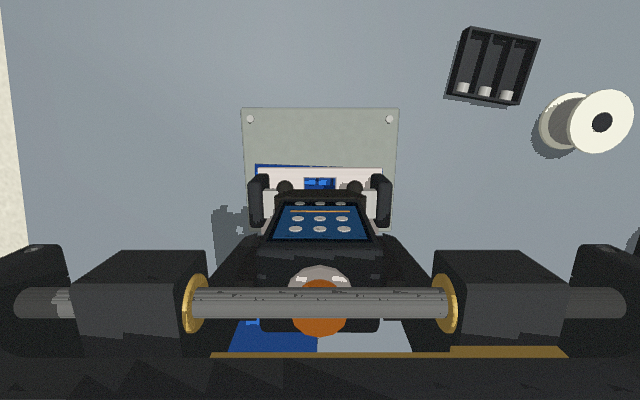

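View pics/s4.png

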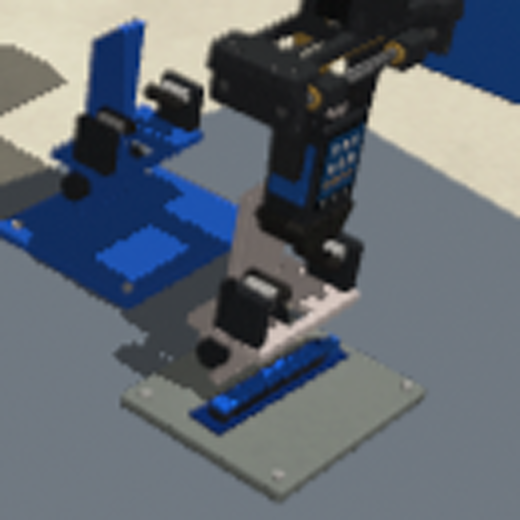

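The wrist picture has the scope centred at column 320 between the housings at 258 and 381, screen away from the plate. The scene crop agrees. Pushing it in now.

```bash
python3 - <<'E'
from h import *
P=[.544,.2165]
z=.178; hit=False
ctrl.move_linear([*P,.178],speed=.08)
for zt in (.170,.164,.158,.152,.148,.1445):
    hit=ctrl.move_linear([*P,zt],speed=.03,f_stop=32); s=get_state(); print(zt,hit,s["tcp_pos"].round(4),s["ft_force"].round(1),s["torque"].round(2),round(s["grip_width"],4),round(s["t"],2))
    if hit: break
p=vision.capture("scene"); save(p,"s5.png",(370,100,490,220),4)
p=vision.capture("side"); save(p,"d5.png",(170,210,290,310),5)
E
```

```text
0.17 False [0.5444 0.2165 0.1702] [ 1.4  0.3 -0.8] [ 0.04 -0.38  0.02] 0.0515 23.98
0.164 False [0.5444 0.2166 0.1645] [2.  0.  3.2] [ 0.05 -0.37  0.02] 0.0514 24.33
0.158 False [0.5439 0.2165 0.1575] [ 1.8  1.5 -2.2] [ 0.13 -0.51 -0.  ] 0.0515 24.68
0.152 False [0.5432 0.2164 0.1505] [  1.1   0.  -12. ] [ 0.04 -0.31  0.  ] 0.0517 25.03
0.148 False [0.5438 0.2165 0.1478] [ 0.4  1.1 -6.2] [ 0.07 -0.01 -0.03] 0.0516 25.32
0.1445 False [0.5442 0.2165 0.1445] [ 0.9  0.6 -4.4] [ 0.1  -0.24  0.02] 0.0514 25.58
```

View pics/s5.png

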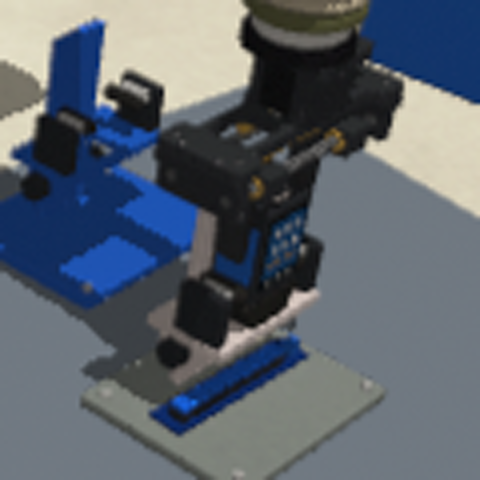

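View pics/d5.png

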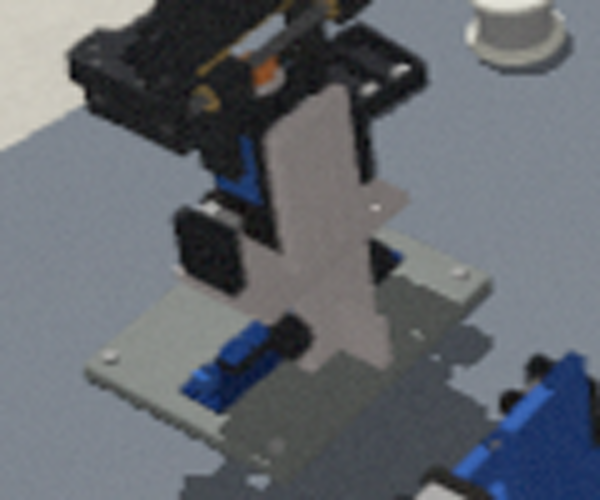

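It looks nearly home. I'll press on gently until the shelf stops it, hold, then check.

```bash
python3 - <<'E'
from h import *
P=[.544,.2165]
hit=ctrl.move_linear([*P,.1395],speed=.012,f_stop=20); s=get_state(); print(hit,s["tcp_pos"].round(4),s["ft_force"].round(1),round(s["grip_width"],4),round(s["t"],2))
ctrl.hold(.6); s=get_state(); print(s["tcp_pos"].round(4),s["ft_force"].round(1),round(s["t"],2))
p=vision.capture("wrist"); save(p,"w6.png"); w=cloud(p); z=w[...,2]
c=np.array([.544,.2165]); a=np.radians(9.1); ux=np.array([np.cos(a),np.sin(a)]); uy=np.array([-ux[1],ux[0]])
l=np.stack([(w[...,:2]-c)@ux,(w[...,:2]-c)@uy,z],-1)
m=(l[...,0]>.008)&(l[...,0]<.03)&(abs(l[...,1])<.024)&(z>.17)&(z<.2); print("top z front strip",m.sum(),np.percentile(z[m],[10,50,90]).round(4) if m.any() else 0, np.percentile(l[m],[2,98],axis=0).round(4).tolist() if m.any() else 0)
E
```

```text
True [0.5443 0.2165 0.144 ] [-0.7  0.5  3.9] 0.0514 25.98
[0.5443 0.2165 0.144 ] [-1.2 -0.4  6.3] 26.57
top z front strip 5544 [0.1752 0.1842 0.1874] [[0.0084, -0.0228, 0.1712], [0.0211, 0.0229, 0.1926]]
```

View pics/w6.png

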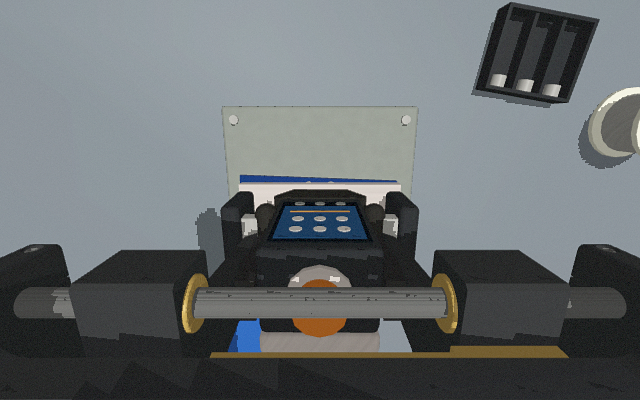

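Shelf contact came at TCP z = 0.144, as computed. The jaw force first pulled the camera down, then fell away, so the jaws have closed. I'll release, back off and look.

```bash
python3 - <<'E'
from h import *
grip(.088); s=get_state(); print(s["ft_force"].round(1),s["grip_width"],s["tcp_pos"].round(4))
ctrl.move_linear([.544,.2165,.23],speed=.1); ctrl.move_linear([.544,.2165,.33],speed=.2)
p=vision.capture("wrist"); save(p,"w7.png"); w=cloud(p); z=w[...,2]
np.savez("w7.npz",w=w)
c=np.array([.544,.2165]); a=np.radians(9.1); ux=np.array([np.cos(a),np.sin(a)]); uy=np.array([-ux[1],ux[0]])
l=np.stack([(w[...,:2]-c)@ux,(w[...,:2]-c)@uy,z],-1)
nb=(abs(l[...,0])<.05)&(abs(l[...,1])<.07)
for nm,z0,t in (("key",.197,.003),("top",.185,.003),("plate",.178,.002),("hous",.1265,.003)):
    m=nb&(abs(z-z0)<t); X=(w[m][:,:2]*1000).astype(np.float32); r=cv2.minAreaRect(X); print(nm,m.sum(),np.round(r[0],1),np.round(r[1],1),round(r[2],1),np.median(z[m]).round(4)); 
for s_ in (1,-1):
    m=nb&(z>.115)&(z<.13)&(l[...,1]*s_>.02); print("noses/housing y",np.percentile(l[m][:,1]*s_,[0.5,99.5]).round(4))
p=vision.capture("scene"); save(p,"s7.png",(370,100,490,220),4)
p=vision.capture("side"); save(p,"d7.png",(170,210,290,310),5); print(get_state()["t"])
E
```

```text
[-0.  -0.9  0.9] 0.08792188604467355 [0.544  0.2165 0.1428]
key 377 [544.5 216.7] [20.8 21. ] 84.1 0.1966
top 1460 [544.7 216.7] [38.8 51.8] 9.1 0.1846
plate 503 [536.4 215.1] [57.2 54.5] 8.5 0.1774
hous 1109 [544.8 216.8] [ 40.9 117.8] 9.1 0.1256
noses/housing y [0.0241 0.059 ]
noses/housing y [0.0239 0.0584]
29.1333
```

View pics/w7.png

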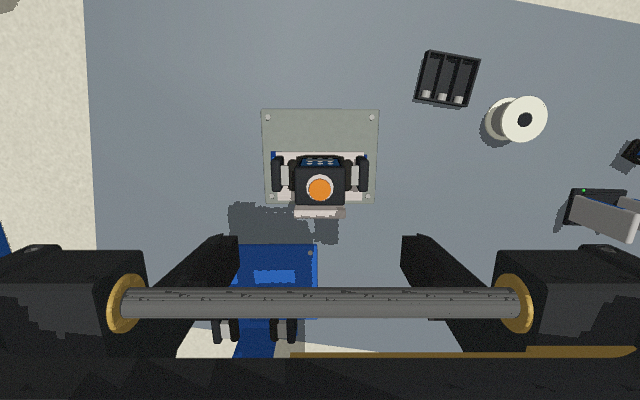

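View pics/s7.png

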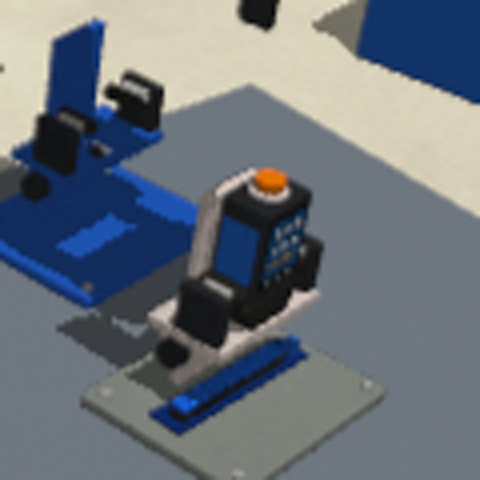

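The camera stands clamped, key at (320,188) in the wrist view. Its top reads z = 0.1846 and the key 0.1966 (expected 0.185 and 0.197), yaw 9.1° equals the stand's, and both noses sit on its sides. Next: press the key with shut fingers, using small steps and watching the force.

```bash
cat > press.py <<'E'
from h import *
K=[.5444,.2167]
grip(0.0,20); ctrl.move_linear([*K,.205],rv(9.1),speed=.12); ctrl.hold(.4)
def F(n=3):
    f=[]
    for _ in range(n): ctrl.hold(.03); f.append(get_state()["ft_force"][2])
    return float(np.mean(f))
f0=F(5); s=get_state(); print("base",round(f0,2),s["grip_width"],s["tcp_pos"].round(4),round(s["t"],2))
z=.1985; log=[]
while z>.1905:
    ctrl.move_linear([*K,z],speed=.012); f=F()-f0; s=get_state(); log.append((round(z,4),round(s["tcp_pos"][2],4),round(f,2),round(s["t"],2)))
    if f>3.6: break
    z-=.0005
print(*log,sep="\n")
E
python3 press.py
```

```text
base 0.11 0.0008206049991392869 [0.5444 0.2167 0.205 ] 32.19
(0.1985, np.float64(0.1986), 0.42, 32.98)
(0.198, np.float64(0.198), -0.03, 33.33)
(0.1975, np.float64(0.1975), 0.61, 33.68)
(0.197, np.float64(0.1971), 1.45, 34.03)
(0.1965, np.float64(0.1966), 0.95, 34.38)
(0.196, np.float64(0.196), 1.24, 34.73)
(0.1955, np.float64(0.1955), 2.1, 35.08)
(0.195, np.float64(0.195), 2.3, 35.43)
(0.1945, np.float64(0.1945), 2.16, 35.78)
(0.194, np.float64(0.1944), 5.25, 36.13)
```

First stop reached at 5.2 N, inside the 2.5 to 8.4 N window. I'll hold, then press fully.

```bash
cat > press2.py <<'E'
from h import *
K=[.5444,.2167]; f0=.11
def F(n=3):
    f=[]
    for _ in range(n): ctrl.hold(.03); f.append(get_state()["ft_force"][2])
    return float(np.mean(f))-f0
fs=[]
for i in range(8): ctrl.hold(.1); fs.append(round(F(),2))
print("hold",fs,get_state()["tcp_pos"].round(4),get_state()["t"])
if min(fs)>2.8 and max(fs)<8:
    z=.1935; 
    while z>.1860:
        ctrl.move_linear([*K,z],speed=.015); f=F(); s=get_state(); print(round(z,4),s["tcp_pos"][2].round(4),round(f,2),round(s["t"],2))
        if f>13: break
        z-=.0005
    ctrl.hold(.2); print(F())
    ctrl.move_linear([*K,.205],speed=.05); ctrl.move_linear([*K,.30],speed=.15); print(F(),get_state()["t"])
E
python3 press2.py
```

```text
hold [5.1, 4.83, 5.14, 4.69, 4.61, 4.9, 4.57, 5.15] [0.5445 0.2167 0.1944] 37.7333
0.1935 0.1943 7.63 38.08
0.193 0.194 8.63 38.43
0.1925 0.1935 8.98 38.78
0.192 0.193 9.11 39.13
0.1915 0.1926 9.77 39.48
0.191 0.1922 9.43 39.83
0.1905 0.1917 10.1 40.18
0.19 0.1913 9.62 40.53
0.1895 0.1912 12.56 40.88
0.189 0.1911 15.33 41.23
16.679847842526172
-0.21475113850666924 42.8833
```

Both stages travelled about 3 mm each, with clear stops at 0.1944 and 0.1911. I'll back away and check the scene.

```bash
python3 - <<'E'
from h import *
ctrl.move_linear([.544,.2165,.33],rv(9.1),speed=.15); grip(.088)
p=vision.capture("wrist"); save(p,"w8.png"); w=cloud(p); z=w[...,2]
nb=(abs(w[...,0]-.544)<.045)&(abs(w[...,1]-.2165)<.07)
for nm,z0,t in (("key",.197,.003),("top",.185,.003),("hous",.1265,.003)):
    m=nb&(abs(z-z0)<t); r=cv2.minAreaRect((w[m][:,:2]*1000).astype(np.float32)); print(nm,m.sum(),np.round(r[0],1),np.round(r[1],1),round(r[2],1),np.median(z[m]).round(4))
p=vision.capture("scene"); save(p,"s8.png")
old=np.load("s0.npz")["pi"].astype(int)
dif=(abs(p["pixels"].astype(int)-old).max(2)>60).astype(np.uint8)
n,l,s,c=cv2.connectedComponentsWithStats(dif)
for i in range(1,n):
    if s[i,4]>12 and c[i][1]>140: print(c[i].round(),s[i,4])
E
```

```text
key 373 [544.5 216.6] [20.9 20.9] 84.0 0.1966
top 1452 [544.4 216.3] [40.  51.4] 9.1 0.1846
hous 1118 [545.1 216.8] [ 40.5 117.7] 9.1 0.1256
[230. 164.] 5184
[434. 160.] 513
[390. 151.] 29
[402. 179.] 280
[291. 235.] 446
```

View pics/s8.png

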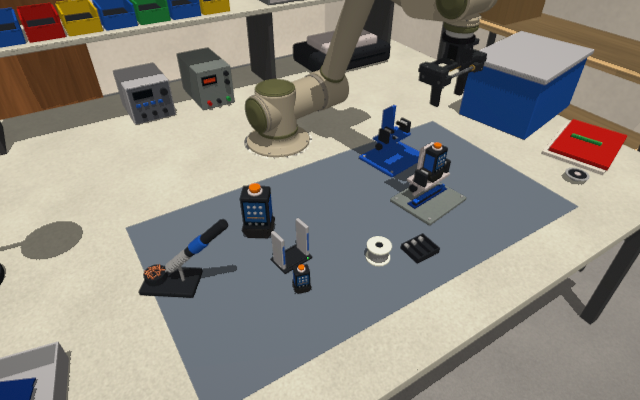

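View pics/w8.png

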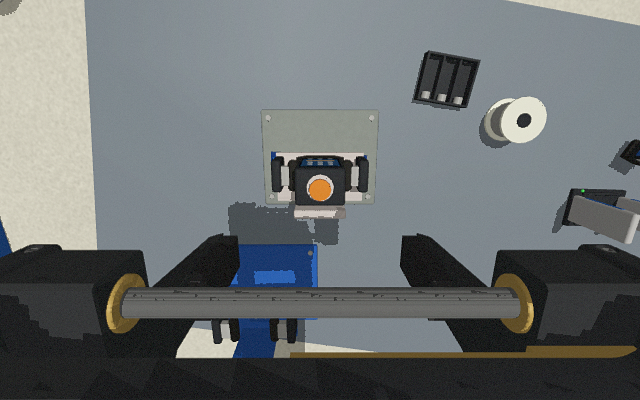

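The scene shows the camera clamped in the grey stand at (435,160), the dock empty at (291,245), and the other things and the board where they were. The only changes are the camera, the stand's surroundings and the arm with its shadows. Handing in.

```bash
python3 -c "
from plant import *
print(ctrl.finish_job(), get_state()['t'])"
```

```text
the job is handed in; nothing more can be done
the job is handed in; nothing more can be done
```

I moved the camera from the dock to the grey stand, took the picture and handed the job in at about 44–45 s on the robot's clock. No verdict was reported.

- **Transfer:** I gripped the docked camera by its screen and back at 90 mm rather than 78 mm, so the gripper body stayed clear of the large look-alike beside the dock. I stood it on the bench, took it again by its sides, and pushed it into the stand with the screen away from the back plate.
- **Seating:** The shelf stopped it at the computed height. I held on for 0.6 s and let go only after the jaw force had pulled it down and then dropped off. I judged jaw closure from that force and the pictures, since the jaw positions can't be read directly.
- **Photograph:** The half-press settled at about 5 N and stayed there for about 1.6 s. The key then went fully down (about 3 mm more, ending near 16 N), and I released it.
- **Last checks:** The camera's yaw matches the stand's at 9.1°, and the tops of the body and key read 0.4 mm under nominal, the same offset as the fixed parts. The key is up, both jaws are on the sides, and the gripper is clear. The before/after scene comparison showed no change at the board, spool, battery box or iron stand.

No check failed or disagreed.

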